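# Balance a pair of centrifuge buckets

### The arm

A 6-joint arm with a two-finger parallel gripper is mounted at the origin on the work surface. World frame = base frame: x ahead of the robot, y to its left, z up, the work surface at z = 0. Lengths are in m, angles in degrees, forces in N, time in s.
With the tool pointing down it reaches from about 0.35 to 0.875 m from the base axis. Payload 4.2 kg.
Tool frame: the origin (TCP) lies where the fingers leave the gripper's body, on its centre line; the fingertips stand 70 mm ahead of it and the grasp point (between the pads) lies 51 mm ahead of it; z points along the fingers, y is the direction in which the jaws open and shut (so a half turn about z gives the same grasp; the last joint's range is limited). The gripper opens to 87 mm and grips with 3 to 60 N. Pads are 19 mm wide; open, the fingers measure 117 mm over their backs; the gripper's body (75 mm by 190 mm) begins 51 mm behind the grasp point.
Start: joints at [-53.48, 22.042, 0.453, 0, -68.411, -14.817], TCP at [0.231, -0.581, 0.292] pointing down, gripper open.
Joint ranges: [-179.83, 179.83], [-69.29, 118.12], [-61.27, 80.66], [-181.25, 117.63], [-171.15, -9.14], [-177.46, 177.46]. Speed limits (degrees/s): [159.86, 159.86, 180, 180, 180, 180].

### API

Orientations are given as a 3x3 rotation matrix whose columns are the frame's x, y, z axes.
In Python, from station import sense, cams, job gives the robot as it stands. The module is installed in compiled form; this text tells all that it offers.
- The arm moves only by the shell command python3 -m handwheel 'ROWS'. ROWS is JSON, a list of rows, each a list of 5 numbers: the shift along the tool's x, y, z in cm, then the turn about the tool's z in degrees, then the opening, from 0 (shut) to 1 (fully open). A call has 1 to 10 rows; each row shifts and turns the commanded pose from where the row before left it, along the tool's axes as they then stand; what a row does not reach is not made up. A row lasts 1/8 s, in which the tool goes at most 62.5 mm and 10.7 degrees, less where a joint would pass 70% of its speed; a pose out of reach is approached as far as the arm can. A call with a gripper value outside its range is refused whole. The fingers move at their own pace and stop on an object; the grip force is fixed at half the most. Time passes only in rows, so rows that do not move let the fingers close. It gives the time, the measured TCP pose, the force and the opening at its end, in the units of the state.
- sense(): the state, without advancing time (a new reading comes with each control period).
- cams.capture(name): name is "scene" or "top" or "wrist"; returns the picture (400x640x3 uint8, red, green, blue); there is no depth.
- cams.camera_params(name): a dict with "fx", "fy", "cx", "cy" (pixels), "origin" and "rotation" of the camera in the world. Camera axes: x right, y down, z forward; pixel columns grow to the right and rows downward; lengths in m; the calibration is good to about 2 mm. A picture is of the moment at which its call begins: read the wrist's pose just before it. camera_params takes no time and is no camera call; for the wrist camera it gives the pose at the moment of the call.
- job.finish_job(): hands the job in, once; it reports no verdict.
The state is a dict: "time_s": time; "joints": joint angles; "joint_velocities": joint speeds; "effort": joint torques, N m; "tcp_pos": TCP position; "ee_rot": TCP orientation; "wrist_force": force on the tool from outside, world axes, zero at the start; "moment": the same for the moment, N m; "gripper_width": opening from 0.0 (shut) to 1.0 (fully open).
Only numpy, scipy, OpenCV 4.12 (cv2) and the standard library are available. Lean on these libraries where they do the work, as an engineer would, in place of code of your own. Each camera call takes 0.05 s, during which the arm holds its last target. There are 200 camera calls.

### The job

Set the loose rotor bucket that holds two blue-capped tubes gently and upright into the empty rimmed cup of the blue bench balance and let go of it. Then turn the balance's black trim knob, a little at a time, until the red pointer comes to rest on the green centre mark, and take your hand away. Leave everything else on the bench where it is.

Things in the scene. Friction and masses are not known exactly. Their poses are not given: they have to be found in the camera images.
- bucket: Loose aluminium rotor bucket, upright cylinder 50 mm across, 70 mm high, about 0.36 kg; two blue tube caps (17 mm across, black stoppers) stick out of its mouth, up to 82 mm above its underside. It and the other two loose buckets swap places. Origin: centre of its underside, z up. Grip it across its outside, any yaw, best 40 to 55 mm above the underside.
- balance: Blue bench balance, fixed. Base 220 x 90 x 14 mm. Origin: on the bench below the beam's pivot (75 mm up, axis x); x from knob to beam, y along the beam to the cup with the fixed partner bucket (lighter, also two blue caps; top 116 mm up). The beam tips up to 0.13 rad. Post and pointer over the pivot reach 235 mm; white scale plate 70 mm wide along y.
- pan (a point): Centre of the empty cup's floor: 62 mm inside, 70 outside, rim 6 mm high; 130 mm from the pivot on the balance's -y side. Floor 34 mm above the bench when level. Unloaded, the beam lies down on the partner's side: this cup stands 12 to 17 mm higher, tilted 0.11 rad; pressing it level takes 3 to 4 N. The loose bucket, being heavier, sinks it past level. Axes: the beam's, z out of the cup.
- pointer_tip (a point): Lower end of the red pointer tip (3 mm wide, 12 mm tall, with a 10 mm red button on top), which moves along balance y just above the top edge of the white scale plate, 140 mm above the pivot. It is fixed to the beam, swings with it and settles within about 1 s. It leans to the balance's -y side when the loose bucket outweighs its partner.
- mark (a point): Top end of the green centre mark (4 mm wide) at the top edge of the white scale plate. Axes: the balance's. Aligned when pointer_tip has the same y as this in these axes (it then hovers about 3 mm above). Thin dark ticks stand every 9 mm to both sides.
- knob_grip (a point): On the vertical axis of the black round trim knob, at grip height (62 mm above the bench). Knob 34 mm across, from 40 to 76 mm above the bench, on a thinner sleeve (26 mm) over the 14 mm base plate; 120 mm from the pivot on the balance's -x side, clear all round. Any grip yaw will do.
- trim_knob (a joint): Knob angle in rad, growing anticlockwise seen from above, stops at -4 and 4; starts near 0, stays where left (friction 0.04 N m). With the bucket loaded and the beam off its stops, one radian anticlockwise moves the pointer about 8 mm towards balance +y, clockwise towards -y. After loading, 0.5 to 3 rad anticlockwise are needed: re-grip as required.
- beam (a joint): Tilt of the beam in rad relative to its torsion spring's null (which the knob shifts), limits -0.11 to 0.11; positive when the empty cup's side goes down. Use the pointer, not this, to judge balance.
- bucket_empty: Empty rotor bucket, loose, 50 mm across, 70 mm high. Bystander: leave it alone. Origin: centre of its underside.
- bucket_red: Rotor bucket with one red-capped tube, loose, 50 mm across, 82 mm high. Bystander: leave it alone. Origin: centre of its underside.
- tube_rack: Green tube rack, 70 x 200 mm, 80 mm high, with blue- and red-capped tubes. Bystander: leave it alone. Origin: centre of its underside.
- jar: Glass jar with white lid, 68 mm across, 85 mm high. Bystander: leave it alone. Origin: centre of its underside.
- timer: White bench timer, 60 x 75 x 22 mm. Bystander: leave it alone. Origin: centre of its underside.
- pipette: Grey pipette lying flat, about 285 mm long along its x, 22 mm high. Bystander: leave it alone. Origin: centre of its underside.
Mind the look-alikes: they are no part of the job. What is shaped like the bucket but purple or yellow is not meant.

How it is judged:
By the outcome, as a careful person would: the job done as asked, in the order asked, and still so for the second after the job is handed in, with the robot touching nothing.
It also fails if it takes over 72 s, if anything falls off the work surface, if the arm or the gripper's body presses on something with over 40 N, if the wrist force passes 120 N, or if a joint passes its speed limit or range.

## Working session

There is one attempt and no reset: what is moved stays moved. The work goes in short steps, Python scripts to look and compute and a shell command to move; the robot and the scene stay as the last step left them, time stands still between calls to the robot, and variables do not carry over. Pictures are saved under pics/ and viewed, about 8 in all and at most 12, crops included, and the job is handed in when it is done.

```bash
mkdir -p pics; cat > h.py <<'E'
import numpy as np, cv2
from station import sense, cams, job
def snap(n,f=None):
    p=cams.camera_params(n); im=cams.capture(n)[:,:,::-1].copy()
    if f: cv2.imwrite('pics/'+f,im)
    return im,p
def ray(p,u,v):
    d=np.array(p['rotation'])@np.array([(u-p['cx'])/p['fx'],(v-p['cy'])/p['fy'],1.]); return np.array(p['origin']),d
def onz(p,u,v,z):
    o,d=ray(p,u,v); return o+d*(z-o[2])/d[2]
def proj(p,X):
    c=np.array(p['rotation']).T@(np.array(X)-np.array(p['origin'])); return np.array([p['fx']*c[0]/c[2]+p['cx'],p['fy']*c[1]/c[2]+p['cy']])
E
python3 - <<'E'
from h import *
for n in('scene','top'):
    im,p=snap(n,n+'0.png'); print(n,{k:np.round(v,3).tolist() for k,v in p.items()})
s=sense();print(s['time_s'],s['tcp_pos'],np.round(s['ee_rot'],3).tolist(),s['gripper_width'])
E
```

```text
scene {'fx': 476.701, 'fy': 476.701, 'cx': 320.312, 'cy': 197.204, 'origin': [1.452, -0.127, 1.126], 'rotation': [[0.101, 0.729, -0.677], [0.995, -0.085, 0.056], [-0.017, -0.679, -0.734]]}
top {'fx': 462.628, 'fy': 462.628, 'cx': 329.234, 'cy': 201.118, 'origin': [0.345, -0.029, 1.408], 'rotation': [[-0.012, -0.989, 0.148], [-1.0, 0.008, -0.024], [0.023, -0.148, -0.989]]}
0.1 [ 0.23102659 -0.58032314  0.29126599] [[-0.929, -0.37, -0.001], [-0.37, 0.929, 0.002], [0.0, 0.002, -1.0]] 0.9979773410906609
```

View pics/top0.png

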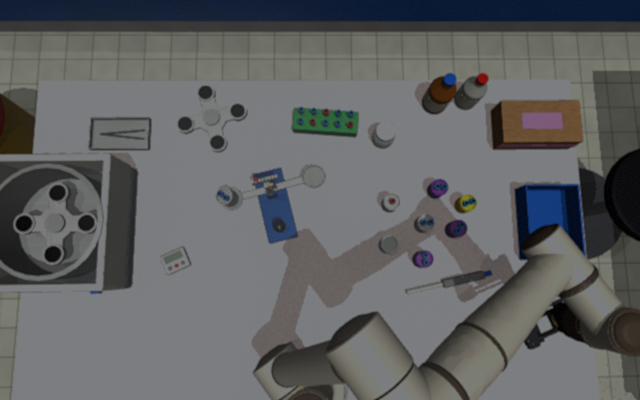

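View pics/scene0.png

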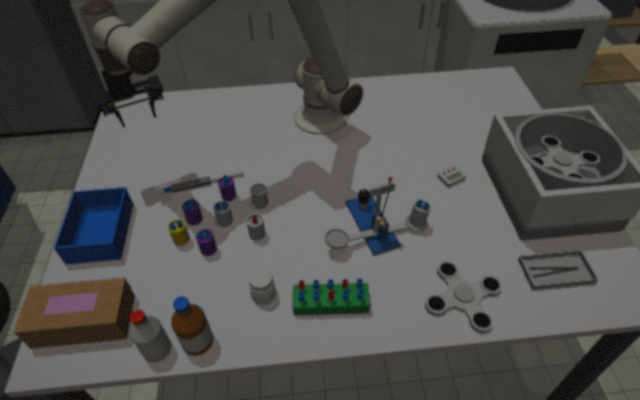

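Candidates in the top view:
- (425,222): silver with blue caps, my choice.
- (388,243): silver and empty.
- (390,201): red cap.
- (438,187), (456,228), (423,258): purple.
- (467,202): yellow.
- (228,196): the fixed partner on the balance.

The empty cup is at (313,176) and the knob at (278,226). Next I check this in one composite crop.

```bash
python3 - <<'E'
from h import *
t=cv2.imread('pics/top0.png');s=cv2.imread('pics/scene0.png')
def c(im,x,y,w,h,W,H): return cv2.convertScaleAbs(cv2.resize(im[y:y+h,x:x+w],(W,H),interpolation=cv2.INTER_CUBIC),alpha=1.7)
a=np.vstack([np.hstack([c(t,370,170,110,80,400,290),c(t,205,155,130,94,400,290)]),np.hstack([c(s,160,165,120,87,400,290),c(s,315,175,130,94,400,290)])])
cv2.imwrite('pics/c1.png',a)
E
```

```text
(no output)
```

View pics/c1.png

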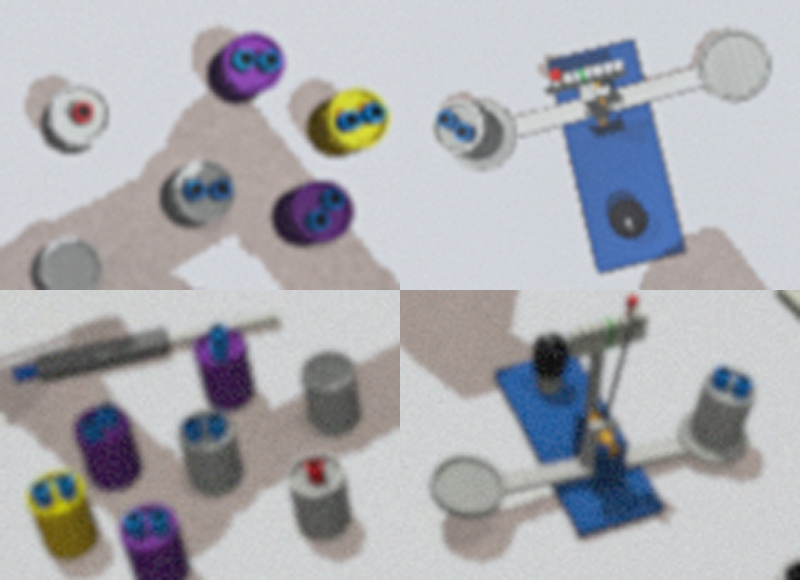

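The crop confirms it: the silver bucket with two blue caps is at top pixel (425,223) and scene pixel (223,207). The purple and yellow ones surround it. In the top view the cup rim is at (314,176) and the knob top at (279,224.5). The pointer leans left of the green mark, away from the empty cup, as expected with the beam unloaded.

```bash
cat >> h.py <<'E'
def tri(p,a,q,b):
    o1,d1=ray(p,*a);o2,d2=ray(q,*b); d1/=np.linalg.norm(d1);d2/=np.linalg.norm(d2)
    s=np.linalg.lstsq(np.stack([d1,-d2],1),o2-o1,rcond=None)[0]; A=o1+s[0]*d1;B=o2+s[1]*d2
    return (A+B)/2,np.linalg.norm(A-B)
E
python3 - <<'E'
from h import *
t=cams.camera_params('top');s=cams.camera_params('scene')
T=lambda x,y:(205+(x-400)/3.077,155+y/3.077)
S=lambda x,y:(315+(x-400)/3.077,175+(y-290)/3.077)
T2=lambda x,y:(370+x/3.636,170+y/3.636)
S2=lambda x,y:(160+x/3.333,165+(y-290)/3.333)
np.set_printoptions(precision=4,suppress=True)
for n,a,b,z in [('bucket',T2(203,188),S2(209,426),.07),('knob',T(627,214),S(551,345),.076),('cup',T(735,66),S(467,486),.054),('partner',T(463,127),S(732,383),.105),
  ('purpleA',T2(250,65),S2(155,520),.07),('purpleB',T2(318,205),S2(105,420),.07),('yellow',T2(352,115),S2(57,486),.07),('purpleC',(424,257.5),S2(221,340),.07),('empty',T2(67,263),S2(331,366),.07),('red',T2(79,115),S2(319,478),.07)]:
    print(n,onz(t,*a,z),onz(s,*b,z),*tri(t,a,s,b))
im=cv2.imread('pics/top0.png');hsv=cv2.cvtColor(im,cv2.COLOR_BGR2HSV)
m=cv2.inRange(hsv,(100,120,40),(125,255,255)); m[:, :240]=0;m[:,302:]=0;m[:160]=0;m[250:]=0
m=cv2.morphologyEx(m,cv2.MORPH_OPEN,np.ones((3,3)))
pts=np.argwhere(m)[:,::-1]; P=np.array([onz(t,*q,.014)[:2] for q in pts]).astype(np.float32)
r=cv2.minAreaRect(P);print(r)
E
```

```text
bucket [ 0.4821 -0.3432  0.07  ] [ 0.4791 -0.3397  0.07  ] [ 0.4818 -0.3407  0.0733] 0.003326503264831643
knob [0.4772 0.0846 0.076 ] [0.4815 0.0857 0.076 ] [0.4777 0.0857 0.072 ] 0.0016160723199417503
cup [ 0.6223 -0.0173  0.054 ] [ 0.6283 -0.0155  0.054 ] [ 0.6236 -0.0161  0.0481] 0.0024105237686707264
partner [0.5563 0.2334 0.105 ] [0.5758 0.2387 0.105 ] [0.56   0.2411 0.0865] 0.008049093334208569
purpleA [ 0.582  -0.3859  0.07  ] [ 0.582  -0.3814  0.07  ] [ 0.5819 -0.3835  0.0705] 0.004303983016240744
purpleB [ 0.4675 -0.4354  0.07  ] [ 0.4609 -0.4333  0.07  ] [ 0.4669 -0.4324  0.0767] 0.0019097671896724446
yellow [ 0.5403 -0.467   0.07  ] [ 0.5342 -0.4686  0.07  ] [ 0.5395 -0.4659  0.0758] 0.0015096642649307455
purpleC [ 0.3784 -0.3335  0.07  ] [ 0.3708 -0.3326  0.07  ] [ 0.3782 -0.3314  0.0774] 0.0006513048154525575
empty [ 0.4231 -0.2318  0.07  ] [ 0.417  -0.2298  0.07  ] [ 0.4228 -0.2301  0.0761] 0.001637651329587483
red [ 0.5422 -0.2452  0.07  ] [ 0.5513 -0.2421  0.07  ] [ 0.5435 -0.2448  0.0612] 0.003515490723651629
((0.543290376663208, 0.10224378854036331), (0.2133684605360031, 0.08398853242397308), 13.681986808776855)
```

```bash
cat >> h.py <<'E'
def go(x,y,z=None,jaw=None):
    s=sense();R=np.array(s['ee_rot']);d=np.array([x,y,s['tcp_pos'][2] if z is None else z])-s['tcp_pos']
    yaw=np.degrees(np.arctan2(R[1,1],R[0,1])); print('t',round(s['time_s'],2),'tcp',np.round(s['tcp_pos'],4),'jaw',round(yaw,1),'shift cm',np.round(R.T@d*100,2), 'turn',None if jaw is None else [round(((yaw-jaw)+a)%360-180,1) for a in(180,0)],'F',np.round(s['wrist_force'],1),'w',round(s['gripper_width'],3),'j6',np.round(s['joints'][5],1))
E
python3 -m handwheel '[[-5.35,2.16,0,0,1],[-5.35,2.16,0,0,1],[-5.35,2.16,0,0,1],[-5.35,2.16,0,0,1],[-5.35,2.16,0,0,1],[-5.35,2.16,0,0,1],[0,0,0,0,1],[0,0,0,0,1]]'
python3 - <<'E'
from h import *
go(.4815,-.3415)
im,p=snap('wrist','w1.png'); print(p)
for z in(.07,.082):print(proj(p,[.4815,-.3415,z]))
E
```

```text
time_s: 1.1
tcp_pos: [0.4812, -0.3413, 0.2917]
ee_rot: [[-0.929, -0.37, -0.001], [-0.37, 0.929, 0.001], [0.001, 0.001, -1.0]]
wrist_force: [0.4, -0.4, -0.1]
gripper_width: 1.002
t 1.1 tcp [ 0.4812 -0.3413  0.2917] jaw 111.7 shift cm [-0.02 -0.03 -0.  ] turn None F [ 0.4 -0.4 -0.1] w 1.002 j6 -48.6
{'fx': 321.418259422798, 'fy': 321.418259422798, 'cx': 318.3255543934202, 'cy': 199.59584874624346, 'origin': array([ 0.4103776 , -0.36916564,  0.38429572]), 'rotation': array([[-3.71325268e-01,  8.92431000e-01,  2.56289790e-01],
       [ 9.28502552e-01,  3.56677548e-01,  1.03267312e-01],
       [ 7.46136497e-04,  2.76311486e-01, -9.61067847e-01]])}
[317.37423373 186.16401003]
[317.34826056 189.08698144]
```

View pics/w1.png

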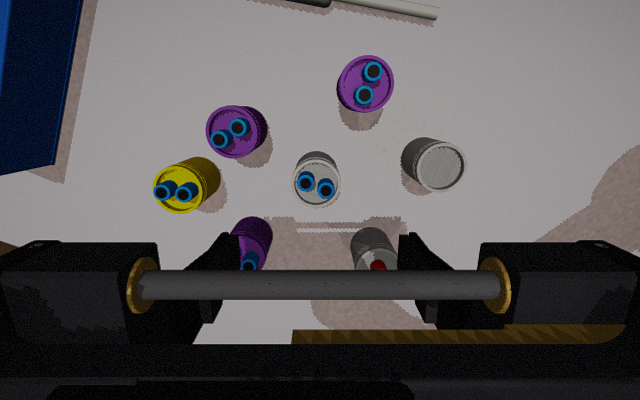

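The wrist view shows the target's mouth centred at about (316.5,183.5), against a predicted (317,186), so about 2.5 mm of correction along tool x. The neighbours are clear of the finger paths.

```bash
python3 -m handwheel '[[0.25,0,4,0,1],[0,0,4,0,1],[0,0,4,0,1],[0,0,3.5,0,1],[0,0,2.5,0,1],[0,0,1.3,0,1],[0,0,0,0,1],[0,0,0,0,0],[0,0,0,0,0],[0,0,0,0,0]]'
python3 -m handwheel '[[0,0,0,0,0],[0,0,0,0,0],[0,0,0,0,0]]'
python3 -m handwheel '[[0,0,-2,0,0],[0,0,-4,0,0],[0,0,-5,0,0],[0,0,-5,0,0],[0,0,-4,0,0],[0,0,0,0,0]]'
python3 - <<'E'
from h import *
go(.624,-.0145,jaw=13.7)
im,p=snap('wrist','w2.png')
E
```

```text
time_s: 2.4
tcp_pos: [0.4795, -0.3426, 0.1001]
ee_rot: [[-0.929, -0.37, 0.001], [-0.37, 0.929, -0.001], [-0.001, -0.001, -1.0]]
wrist_force: [0.8, -0.1, -0.9]
gripper_width: 0.748
time_s: 2.78
tcp_pos: [0.4797, -0.3428, 0.0997]
ee_rot: [[-0.929, -0.37, 0.001], [-0.37, 0.929, -0.001], [-0.001, -0.001, -1.0]]
wrist_force: [1.4, -1.8, 1.8]
gripper_width: 0.564
time_s: 3.52
tcp_pos: [0.4797, -0.3425, 0.3018]
ee_rot: [[-0.929, -0.37, 0.005], [-0.37, 0.929, -0.002], [-0.004, -0.003, -1.0]]
wrist_force: [-0.1, -0.6, -4.4]
gripper_width: 0.563
t 3.52 tcp [ 0.4797 -0.3425  0.3018] jaw 111.7 shift cm [-2.554e+01  2.514e+01  2.000e-02] turn [np.float64(98.0), np.float64(-82.0)] F [-0.1 -0.6 -4.4] w 0.563 j6 -48.5
```

View pics/w2.png

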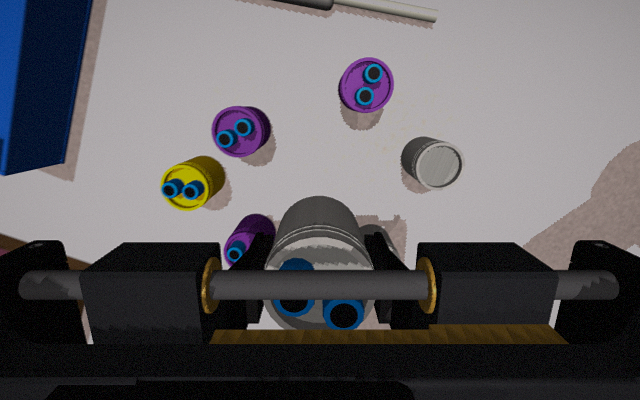

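It's held: opening 0.563 corresponds to 49 mm, and the weight reads about 4 N. Next I move to a staging point beside the cup and turn the jaws along balance x.

```bash
python3 -m handwheel '[[-4.05,2.74,0,0,0],[-4.05,2.74,0,0,0],[-4.05,2.74,0,0,0],[-4.05,2.74,0,0,0],[-4.05,2.74,0,0,0],[-4.05,2.74,0,0,0],[0,0,0,0,0]]'
python3 -m handwheel '[[0,0,0,-10.25,0],[0,0,0,-10.25,0],[0,0,0,-10.25,0],[0,0,0,-10.25,0],[0,0,0,-10.25,0],[0,0,0,-10.25,0],[0,0,0,-10.25,0],[0,0,0,-10.25,0],[0,0,0,0,0],[0,0,0,0,0]]'
python3 - <<'E'
from h import *
go(.624,-.0125,jaw=13.7)
im,p=snap('wrist','w3.png');print(p['origin'],proj(p,[.6223,-.0173,.054]),proj(p,[.6283,-.0155,.054]))
snap('top','t3.png')
E
```

```text
time_s: 4.45
tcp_pos: [0.6444, -0.0965, 0.2944]
ee_rot: [[-0.928, -0.373, -0.007], [-0.373, 0.928, 0.001], [0.006, 0.004, -1.0]]
wrist_force: [-0.3, 0.1, -3.4]
gripper_width: 0.569
time_s: 5.7
tcp_pos: [0.6434, -0.1002, 0.2977]
ee_rot: [[0.234, -0.972, -0.003], [-0.972, -0.234, 0.0], [-0.001, 0.003, -1.0]]
wrist_force: [0.7, 0.1, -3.9]
gripper_width: 0.567
t 5.7 tcp [ 0.6434 -0.1002  0.2977] jaw -166.5 shift cm [-8.98 -0.16  0.01] turn [np.float64(179.8), np.float64(-0.2)] F [ 0.7  0.1 -3.9] w 0.567 j6 8.2
[ 0.6608032  -0.17362516  0.39012554] [318.34093357 253.3728881 ] [312.87280196 253.64985703]
```

View pics/w3.png

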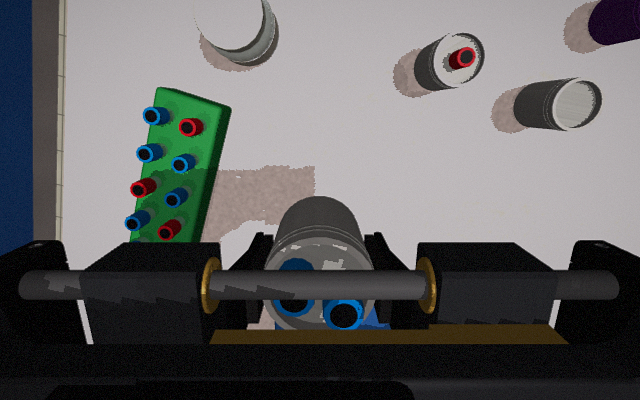

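The cup is hidden behind the bucket in this view. I move above it and check with the fixed cameras before lowering.

```bash
python3 -m handwheel '[[-3,-0.05,0,0,0],[-3,-0.05,0,0,0],[-3,-0.05,0,0,0],[0,0,4,0,0],[0,0,4,0,0],[0,0,3,0,0],[0,0,1.7,0,0],[0,0,0,0,0],[0,0,0,0,0]]'
python3 - <<'E'
from h import *
go(.624,-.0125,jaw=13.7)
t,p=snap('top','t4.png');s,q=snap('scene','s4.png')
def c(im,x,y,w,h,W,H): return cv2.convertScaleAbs(cv2.resize(im[y:y+h,x:x+w],(W,H),interpolation=cv2.INTER_CUBIC),alpha=1.7)
cv2.imwrite('pics/c4.png',np.hstack([c(t,270,140,80,80,400,400),c(s,300,190,80,80,400,400)]))
print(proj(p,[.624,-.0145,.05]),proj(q,[.624,-.0145,.05]),proj(q,[.624,-.0125,.07]))
E
```

```text
time_s: 6.92
tcp_pos: [0.6253, -0.012, 0.1738]
ee_rot: [[0.237, -0.971, 0.003], [-0.971, -0.237, 0.0], [0.001, -0.003, -1.0]]
wrist_force: [0.6, -1.0, -3.3]
gripper_width: 0.566
t 6.92 tcp [ 0.6253 -0.012   0.1738] jaw -166.3 shift cm [ 0.02  0.14 -0.  ] turn [np.float64(-180.0), np.float64(0.0)] F [ 0.6 -1.  -3.3] w 0.566 j6 -0.0
[312.93915726 176.17001572] [336.91861042 238.34371216] [337.68377103 233.90714985]
```

View pics/c4.png

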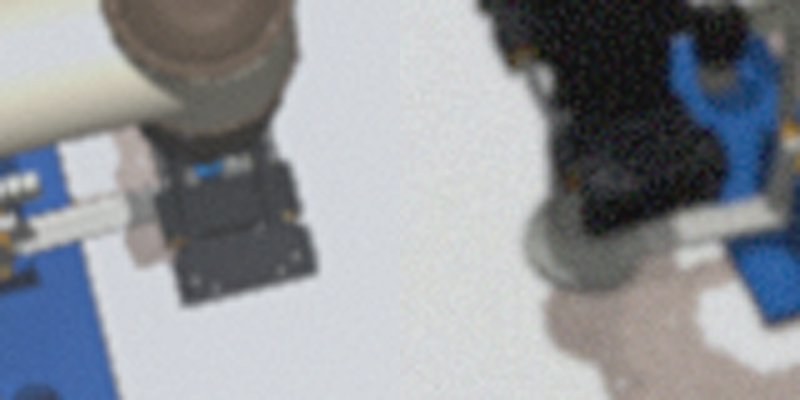

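```bash
python3 -m handwheel '[[0.2,0.1,0.5,0,0],[0,0,0.8,0,0],[0,0,0.5,0,0],[0,0,0.3,0,0],[0,0,0,0,0]]'
python3 -m handwheel '[[0,0,0.3,0,0],[0,0,0.3,0,0],[0,0,0,0,0]]'
```

```text
time_s: 7.65
tcp_pos: [0.6237, -0.0142, 0.151]
ee_rot: [[0.237, -0.972, -0.001], [-0.972, -0.237, -0.0], [0.0, 0.001, -1.0]]
wrist_force: [-0.5, -0.0, -2.8]
gripper_width: 0.571
time_s: 8.02
tcp_pos: [0.6238, -0.0141, 0.1451]
ee_rot: [[0.237, -0.972, 0.0], [-0.972, -0.237, 0.0], [-0.0, -0.0, -1.0]]
wrist_force: [0.1, 1.5, -2.5]
gripper_width: 0.567
```

```bash
python3 -m handwheel '[[0,0,0.3,0,0],[0,0,0.3,0,0],[0,0,0,0,0]]'
```

```text
time_s: 8.4
tcp_pos: [0.6238, -0.0142, 0.139]
ee_rot: [[0.237, -0.972, -0.0], [-0.972, -0.237, -0.0], [0.0, 0.0, -1.0]]
wrist_force: [-0.3, 0.2, -1.5]
gripper_width: 0.573
```

```bash
python3 -m handwheel '[[0,0,0.3,0,0],[0,0,0.2,0,0],[0,0,0,0,0]]'
```

```text
time_s: 8.78
tcp_pos: [0.6238, -0.0142, 0.1341]
ee_rot: [[0.237, -0.972, -0.0], [-0.972, -0.237, -0.0], [0.0, 0.0, -1.0]]
wrist_force: [0.0, 1.1, -2.8]
gripper_width: 0.568
```

```bash
python3 - <<'E'
from h import *
go(.624,-.0125,jaw=13.7)
t,p=snap('top','t5.png');s,q=snap('scene','s5.png');w,_=snap('wrist')
def c(im,x,y,w,h,W,H): return cv2.convertScaleAbs(cv2.resize(im[y:y+h,x:x+w],(W,H),interpolation=cv2.INTER_CUBIC),alpha=1.7)
cv2.imwrite('pics/c5.png',np.hstack([c(w,220,190,200,200,400,400),c(s,310,180,90,90,400,400)]))
E
```

```text
t 8.78 tcp [ 0.6238 -0.0142  0.1341] jaw -166.3 shift cm [-0.17 -0.06 -0.  ] turn [np.float64(-180.0), np.float64(0.0)] F [ 0.   1.1 -2.8] w 0.568 j6 0.2
```

View pics/c5.png

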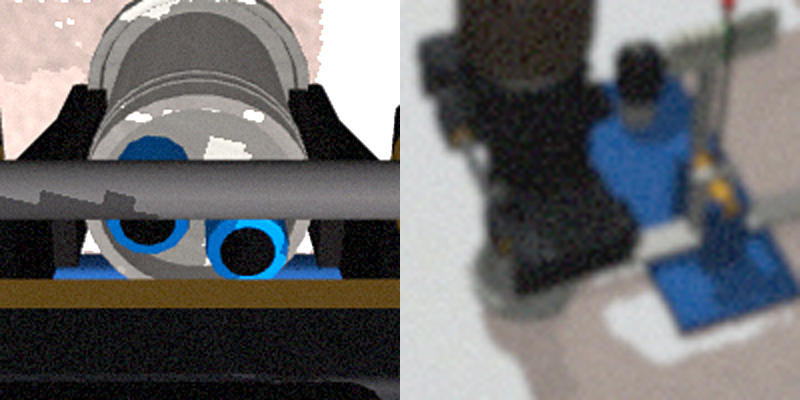

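The wrist crop shows the bucket inside the cup, with an even rim left and right and a rim crescent on the outer side. The scene crop shows the pointer brought near the green mark, so the cup is carrying the bucket near level. I release it.

```bash
python3 -m handwheel '[[0,0,0.3,0,0],[0,0,0,0,0],[0,0,0,0,0.65],[0,0,0,0,0.65],[0,0,0,0,0.65],[0,0,0,0,0.65],[0,0,0,0,1],[0,0,0,0,1],[0,0,0,0,1],[0,0,0,0,1]]'
python3 -m handwheel '[[0,0,-2,0,1],[0,0,-4,0,1],[0,0,-5,0,1],[0,0,-5,0,1],[0,0,0,0,1]]'
python3 - <<'E'
from h import *
go(.4775,.085,jaw=103.7)
t,p=snap('top','t6.png');s,q=snap('scene','s6.png');w,_=snap('wrist')
def c(im,x,y,w,h,W,H): return cv2.convertScaleAbs(cv2.resize(im[y:y+h,x:x+w],(W,H),interpolation=cv2.INTER_CUBIC),alpha=1.7)
cv2.imwrite('pics/c6.png',np.hstack([c(w,220,150,200,200,400,400),c(s,320,170,120,120,400,400)]))
E
```

```text
time_s: 10.18
tcp_pos: [0.6238, -0.0142, 0.1312]
ee_rot: [[0.237, -0.972, -0.0], [-0.972, -0.237, 0.0], [-0.0, 0.0, -1.0]]
wrist_force: [-0.2, 0.5, 0.3]
gripper_width: 0.975
time_s: 10.8
tcp_pos: [0.6256, -0.0141, 0.2969]
ee_rot: [[0.237, -0.971, 0.011], [-0.971, -0.237, 0.001], [0.001, -0.011, -1.0]]
wrist_force: [-0.1, -0.0, -1.1]
gripper_width: 1.001
t 10.8 tcp [ 0.6256 -0.0141  0.2969] jaw -166.3 shift cm [-13.15  12.03  -0.15] turn [np.float64(90.0), np.float64(-90.0)] F [-0.1 -0.  -1.1] w 1.001 j6 0.2
```

View pics/c6.png

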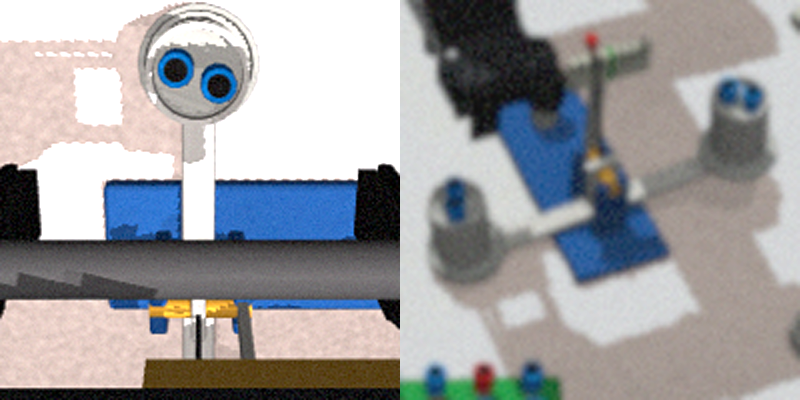

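The bucket stands upright in the cup, ringed evenly by the rim, with the pointer leaning left (-y) of the green mark as expected. I lift clear, turn so the camera faces away from the post, and take the wrist camera above the pointer.

```bash
python3 -m handwheel '[[0,0,-0.6,10,1],[0,0,-0.6,10,1],[0,0,-0.6,10,1],[0,0,-0.6,10,1],[0,0,-0.6,10,1],[0,0,-0.6,10,1],[0,0,-0.6,10,1],[0,0,0,10,1],[0,0,0,10,1],[0,0,0,0,1]]'
python3 - <<'E'
from h import *
go(.668,.132,.335,jaw=103.7)
E
```

```text
time_s: 12.2
tcp_pos: [0.6234, -0.0142, 0.3313]
ee_rot: [[-0.971, -0.239, -0.004], [-0.239, 0.971, -0.001], [0.004, 0.0, -1.0]]
wrist_force: [-0.2, -0.1, 0.8]
gripper_width: 0.999
t 12.2 tcp [ 0.6234 -0.0142  0.3313] jaw 103.8 shift cm [-7.83 13.13 -0.4 ] turn [np.float64(0.1), np.float64(-179.9)] F [-0.2 -0.1  0.8] w 0.999 j6 -89.7
```

```bash
python3 -m handwheel '[[-2.6,4.4,-0.4,0,1],[-2.6,4.4,0,0,1],[-2.6,4.4,0,0,1],[0,0,0,0,1],[0,0,0,0,1]]'
python3 - <<'E'
from h import *
go(.668,.132,.335,jaw=103.7)
w,p=snap('wrist','w7.png');print(proj(p,[.594,.114,.215]), p['origin'])
cv2.imwrite('pics/c7.png',cv2.convertScaleAbs(w[0:260],alpha=1.2))
E
```

```text
time_s: 12.82
tcp_pos: [0.668, 0.1324, 0.3361]
ee_rot: [[-0.971, -0.239, -0.002], [-0.239, 0.971, -0.001], [0.002, -0.001, -1.0]]
wrist_force: [-0.5, 0.2, 0.2]
gripper_width: 0.999
t 12.82 tcp [0.668  0.1324 0.3361] jaw 103.8 shift cm [ 0.01 -0.03  0.11] turn [np.float64(0.1), np.float64(-179.9)] F [-0.5  0.2  0.2] w 0.999 j6 -101.0
[317.60850394 107.37169989] [0.59401466 0.11459687 0.42876367]
```

View pics/c7.png

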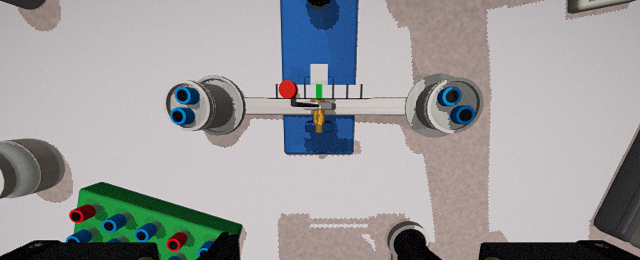

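Clear view: red button at (288,89), green mark at (319,90), ticks about 14 px per 9 mm. That puts the tip about 17 mm to -y, so the knob needs roughly 2.1 rad (120°) anticlockwise. I move over the knob and measure its centre.

```bash
python3 -m handwheel '[[4.95,0,0,0,1],[4.95,0,0,0,1],[4.95,0,0,0,1],[4.95,0,0,0,1],[0,0,2,0,1],[0,0,0,0,1],[0,0,0,0,1]]'
python3 - <<'E'
from h import *
go(.476,.085,.113,jaw=103.7)
w,p=snap('wrist','w8.png')
print(proj(p,[.476,.085,.076]))
g=w.max(2);m=(g<75).astype(np.uint8);m[235:]=0
n,l,st,ce=cv2.connectedComponentsWithStats(m)
for i in range(1,n):
    if st[i,4]>300: x,y,a,b=st[i,:4];print(st[i],ce[i])
E
```

```text
time_s: 13.75
tcp_pos: [0.4764, 0.0851, 0.3179]
ee_rot: [[-0.972, -0.236, 0.001], [-0.236, 0.972, 0.0], [-0.001, -0.0, -1.0]]
wrist_force: [-0.2, -0.0, -0.6]
gripper_width: 1.002
t 13.75 tcp [0.4764 0.0851 0.3179] jaw 103.7 shift cm [6.000e-02 1.000e-02 2.049e+01] turn [np.float64(-0.0), np.float64(180.0)] F [-0.2 -0.  -0.6] w 1.002 j6 -105.8
[317.97316059 180.77845772]
[  20   22   65   58 2100] [56.69809524 55.88619048]
[546 124  60  57 465] [555.12258065 151.07311828]
[   2  139   70   50 1877] [ 43.19605754 159.76877997]
[303 159  34  37 908] [319.13105727 177.32048458]
```

View pics/w8.png

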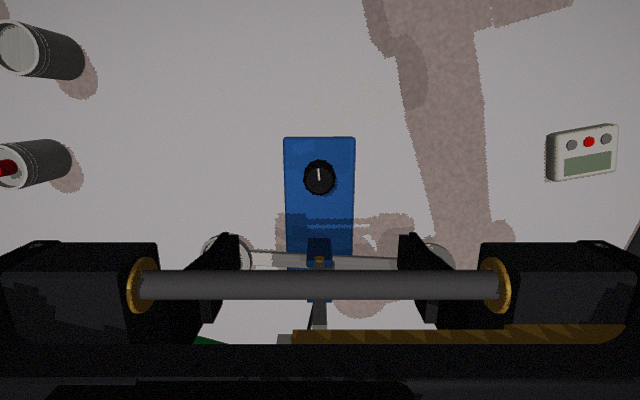

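The knob's top disc is centred at about (319.5,180), against a predicted (318,181), so 1.5 mm off in tool y. I turn +40°, descend with the fingers part open, and grip.

```bash
python3 -m handwheel '[[0.1,0.15,0,10,0.7],[0,0,0,10,0.7],[0,0,0,10,0.7],[0,0,0,10,0.7],[0,0,5,0,0.7],[0,0,5,0,0.7],[0,0,5,0,0.7],[0,0,3,0,0.7],[0,0,2,0,0.7],[0,0,0,0,0.7]]'
python3 - <<'E'
from h import *
go(.475,.0865,.113,jaw=103.7)
E
```

```text
time_s: 15.05
tcp_pos: [0.4746, 0.0866, 0.116]
ee_rot: [[-0.896, 0.443, -0.003], [0.443, 0.896, -0.002], [0.002, -0.003, -1.0]]
wrist_force: [-0.5, 0.1, 0.2]
gripper_width: 0.7
t 15.05 tcp [0.4746 0.0866 0.116 ] jaw 63.7 shift cm [-0.04  0.01  0.3 ] turn [np.float64(-40.0), np.float64(140.0)] F [-0.5  0.1  0.2] w 0.7 j6 -146.0
```

```bash
python3 -m handwheel '[[0,0,0.3,0,0.7],[0,0,0,0,0],[0,0,0,0,0],[0,0,0,0,0],[0,0,0,0,0],[0,0,0,0,0]]'
python3 -m handwheel '[[0,0,0,-8,0],[0,0,0,-8,0],[0,0,0,-8,0],[0,0,0,-8,0],[0,0,0,-8,0],[0,0,0,-8,0],[0,0,0,-8,0],[0,0,0,-8,0],[0,0,0,-8,0],[0,0,0,-8,0]]'
```

```text
time_s: 15.8
tcp_pos: [0.4743, 0.0863, 0.1146]
ee_rot: [[-0.897, 0.443, -0.001], [0.443, 0.897, -0.001], [0.0, -0.001, -1.0]]
wrist_force: [-0.6, -3.5, 3.2]
gripper_width: 0.383
time_s: 17.05
tcp_pos: [0.4747, 0.0846, 0.1146]
ee_rot: [[-0.588, -0.809, -0.001], [-0.809, 0.588, -0.003], [0.003, -0.001, -1.0]]
wrist_force: [4.2, -13.6, 3.9]
gripper_width: 0.386
```

```bash
python3 -m handwheel '[[0,0,0,0,0],[0,0,0,0,0.7],[0,0,0,0,0.7],[0,0,0,0,0.7],[0,0,0,0,0.7]]'
python3 - <<'E'
from h import *
go(.475,.0865,.113,jaw=103.7)
im,p=snap('scene','s9.png')
E
```

```text
time_s: 17.68
tcp_pos: [0.4746, 0.0871, 0.1142]
ee_rot: [[-0.592, -0.806, 0.0], [-0.806, 0.592, 0.0], [-0.0, 0.0, -1.0]]
wrist_force: [-0.5, 0.0, -0.8]
gripper_width: 0.678
t 17.68 tcp [0.4746 0.0871 0.1142] jaw 143.7 shift cm [ 0.03 -0.07  0.12] turn [np.float64(40.0), np.float64(-140.0)] F [-0.5  0.  -0.8] w 0.678 j6 -66.0
```

The grip pulled about 2.5 mm toward -y, so the knob's true centre is near (0.4755,0.0845). I lift and look at the pointer.

```bash
python3 -m handwheel '[[0,0,-3,0,0.7],[0,0,-5,10,0.7],[0,0,-5,10,0.7],[0,0,-5,10,0.7],[0,0,-4.2,10,0.7],[0,0,0,0,0.7]]'
python3 -m handwheel '[[-4.95,0,0,0,0.7],[-4.95,0,0,0,0.7],[-4.95,0,0,0,0.7],[-4.95,0,0,0,0.7],[0,0,0,0,0.7],[0,0,0,0,0.7]]'
cat >> h.py <<'E'
def look(f):
    w,p=snap('wrist',f);h=cv2.cvtColor(w,cv2.COLOR_BGR2HSV)
    r=cv2.inRange(h,(0,150,90),(8,255,255))|cv2.inRange(h,(172,150,90),(180,255,255)); g=cv2.inRange(h,(50,120,50),(75,255,255))
    out={}
    for n,m in(('red',r),('green',g)):
        m[:60]=0;m[130:]=0;m[:,:250]=0;m[:,390:]=0
        k,l,st,ce=cv2.connectedComponentsWithStats(m)
        for i in range(1,k):
            if st[i,4]>=8: print(n,st[i],np.round(ce[i],2))
    return w,p
E
python3 - <<'E'
from h import *
go(.668,.132,.335,jaw=103.7)
w,p=look('w10.png');print(p['origin'],proj(p,[.594,.114,.232]))
cv2.imwrite('pics/c10.png',cv2.convertScaleAbs(cv2.resize(w[60:140,240:400],(800,400),interpolation=cv2.INTER_CUBIC),alpha=1.2))
E
```

```text
time_s: 18.48
tcp_pos: [0.4757, 0.0874, 0.34]
ee_rot: [[-0.971, -0.237, 0.008], [-0.237, 0.971, 0.004], [-0.008, 0.002, -1.0]]
wrist_force: [-0.4, -0.3, -0.2]
gripper_width: 0.698
time_s: 19.23
tcp_pos: [0.6664, 0.1336, 0.3344]
ee_rot: [[-0.971, -0.237, -0.003], [-0.237, 0.971, -0.001], [0.003, -0.0, -1.0]]
wrist_force: [-1.2, -0.3, 0.6]
gripper_width: 0.701
t 19.23 tcp [0.6664 0.1336 0.3344] jaw 103.7 shift cm [-0.12 -0.2  -0.06] turn [np.float64(0.0), np.float64(-180.0)] F [-1.2 -0.3  0.6] w 0.701 j6 -101.2
red [299  83  17  18 249] [306.88  91.43]
green [313  86   7  15  55] [316.62  93.85]
[0.59246292 0.11601709 0.42715471] [314.44301981 109.81075764]
```

View pics/c10.png

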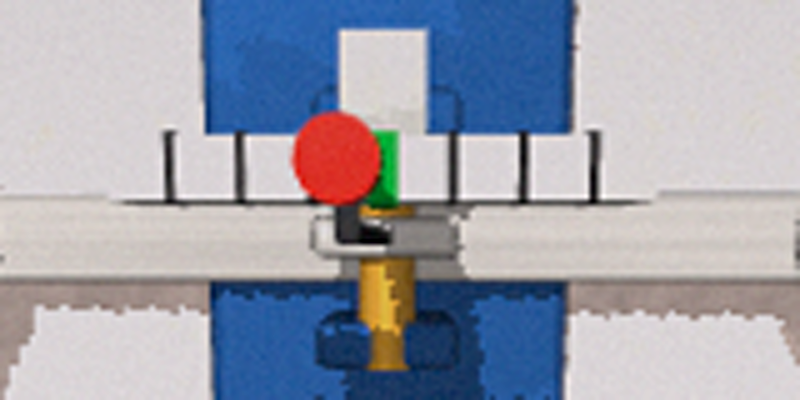

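Red is at (307,91) and the mark centre at about (316.2,94). With the depths taken into account the tip is about 4.8 mm to -y. The first 80° gave 11.5 mm (8.2 mm/rad), so about 33° more is needed.

```bash
python3 -m handwheel '[[4.9,-0.07,0,0,0.7],[4.9,-0.07,0,0,0.7],[4.9,-0.07,0,0,0.7],[4.95,-0.05,0,0,0.7],[0,0,4,10,0.7],[0,0,5,10,0.7],[0,0,5,0,0.7],[0,0,4,0,0.7],[0,0,2.5,0,0.7],[0,0,0,0,0.7]]'
python3 - <<'E'
from h import *
go(.476,.0845,.113,jaw=103.7)
E
```

```text
time_s: 20.52
tcp_pos: [0.4749, 0.0838, 0.1307]
ee_rot: [[-0.994, 0.109, -0.003], [0.109, 0.994, -0.001], [0.003, -0.002, -1.0]]
wrist_force: [0.6, -1.1, 1.5]
gripper_width: 0.699
t 20.52 tcp [0.4749 0.0838 0.1307] jaw 83.7 shift cm [-0.1   0.08  1.77] turn [np.float64(-20.0), np.float64(160.0)] F [ 0.6 -1.1  1.5] w 0.699 j6 -125.6
```

```bash
python3 -m handwheel '[[-0.05,0.08,1.6,0,0.7],[0,0,0,0,0.7],[0,0,0,0,0],[0,0,0,0,0],[0,0,0,0,0],[0,0,0,0,0]]'
python3 -m handwheel '[[0,0,0,-8,0],[0,0,0,-8,0],[0,0,0,-8,0],[0,0,0,-5,0],[0,0,0,-4,0],[0,0,0,0,0]]'
python3 -m handwheel '[[0,0,0,0,0.7],[0,0,0,0,0.7],[0,0,0,0,0.7],[0,0,0,0,0.7]]'
python3 - <<'E'
from h import *
go(.476,.0845,.336,jaw=103.7)
E
```

```text
time_s: 21.28
tcp_pos: [0.4773, 0.0853, 0.1156]
ee_rot: [[-0.994, 0.109, 0.0], [0.109, 0.994, -0.0], [-0.0, -0.0, -1.0]]
wrist_force: [-0.7, -0.6, 2.3]
gripper_width: 0.381
time_s: 22.02
tcp_pos: [0.4772, 0.086, 0.1156]
ee_rot: [[-0.894, -0.449, 0.0], [-0.449, 0.894, 0.001], [-0.001, 0.001, -1.0]]
wrist_force: [-3.2, 3.8, 4.3]
gripper_width: 0.385
time_s: 22.52
tcp_pos: [0.4772, 0.0852, 0.1151]
ee_rot: [[-0.894, -0.449, -0.0], [-0.449, 0.894, -0.0], [0.0, -0.0, -1.0]]
wrist_force: [0.5, -0.1, 0.3]
gripper_width: 0.683
t 22.52 tcp [0.4772 0.0852 0.1151] jaw 116.7 shift cm [ 1.500e-01 -1.000e-02 -2.209e+01] turn [np.float64(13.0), np.float64(-167.0)] F [ 0.5 -0.1  0.3] w 0.683 j6 -92.7
```

Small side forces this time. I lift and look again.

```bash
python3 -m handwheel '[[0,0,-3,0,0.7],[0,0,-5,7,0.7],[0,0,-5,6,0.7],[0,0,-5,0,0.7],[0,0,-4.1,0,0.7],[0,0,0,0,0.7]]'
python3 -m handwheel '[[-4.9,-0.05,0,0,0.7],[-4.9,-0.05,0,0,0.7],[-4.9,0,0,0,0.7],[-4.8,0,0,0,0.7],[0,0,0,0,0.7],[0,0,0,0,0.7],[0,0,0,0,0.7]]'
python3 - <<'E'
from h import *
go(.668,.132,.335,jaw=103.7)
w,p=look('w11.png')
cv2.imwrite('pics/c11.png',cv2.convertScaleAbs(cv2.resize(w[60:140,240:400],(800,400),interpolation=cv2.INTER_CUBIC),alpha=1.2))
E
```

```text
time_s: 23.28
tcp_pos: [0.4784, 0.0857, 0.3399]
ee_rot: [[-0.971, -0.237, 0.008], [-0.237, 0.972, 0.003], [-0.008, 0.001, -1.0]]
wrist_force: [-0.8, -0.1, -0.6]
gripper_width: 0.699
time_s: 24.15
tcp_pos: [0.666, 0.1303, 0.3367]
ee_rot: [[-0.972, -0.237, 0.0], [-0.237, 0.972, 0.0], [-0.0, 0.0, -1.0]]
wrist_force: [-0.7, -0.4, 0.4]
gripper_width: 0.704
t 24.15 tcp [0.666  0.1303 0.3367] jaw 103.7 shift cm [-0.23  0.12  0.17] turn [np.float64(0.0), np.float64(-180.0)] F [-0.7 -0.4  0.4] w 0.704 j6 -101.0
red [314  85  17  18 241] [321.84  93.27]
```

The picture limit is reached, so I go on numerically: tick columns give the mark's position, compared with the button through the camera model.

```bash
cat >> h.py <<'E'
def tip(f):
    w=cv2.imread('pics/'+f);h=cv2.cvtColor(w,cv2.COLOR_BGR2HSV)
    r=cv2.inRange(h,(0,150,90),(8,255,255))|cv2.inRange(h,(172,150,90),(180,255,255));r[:60]=0;r[130:]=0;r[:,:250]=0;r[:,390:]=0
    ys,xs=np.nonzero(r);cb=(xs.min()+xs.max())/2;cm_=xs.mean();dia=(xs.max()-xs.min()+1+ys.max()-ys.min()+1)/2
    y0=int(ys.mean());g=w.max(2).astype(float)
    s=g[y0-2:y0+7].mean(0);d=np.maximum(np.median(s[250:390])-s-25,0)
    t=[];i=250
    while i<390:
        if d[i]>0:
            j=i
            while d[j]>0:j+=1
            t.append((round((np.arange(i,j)*d[i:j]).sum()/d[i:j].sum(),2),j-i));i=j
        i+=1
    print(f,'button',cb,round(cm_,2),'dia',dia,'ticks',t);return cb,dia,t
E
python3 - <<'E'
from h import *
for f in('w7.png','w10.png','w11.png'): tip(f)
p=cams.camera_params('wrist');R=np.array(p['rotation']);print(p['cx'],R.round(4).tolist(),p['origin'])
E
```

```text
w7.png button 287.0 287.0 dia 18.0 ticks [(np.float64(276.35), 2), (np.float64(296.03), 3), (np.float64(304.43), 2), (np.float64(318.44), 6), (np.float64(332.56), 2), (np.float64(346.73), 3), (np.float64(360.89), 3)]
w10.png button 307.0 306.88 dia 17.5 ticks [(np.float64(273.37), 2), (np.float64(287.46), 2), (np.float64(316.17), 5), (np.float64(330.18), 3), (np.float64(344.33), 2), (np.float64(358.39), 2)]
w11.png button 322.0 321.84 dia 17.5 ticks [(np.float64(278.64), 3), (np.float64(292.67), 3), (np.float64(306.61), 2), (np.float64(334.73), 3), (np.float64(348.74), 3), (np.float64(362.77), 3)]
318.3255543934202 [[-0.2381, 0.933, 0.2699], [0.9712, 0.2287, 0.0663], [0.0001, 0.2779, -0.9606]] [0.59173943 0.11260332 0.42947574]
```

The button is at 321.9 and the mark at 320.7 from tick symmetry. With depth that puts the tip about +0.5 mm past the mark, well within its 4 mm width. All three readings fit 8.6 mm/rad. One independent check from a shifted camera, plus the settled state over time.

```bash
python3 -m handwheel '[[0,-2,0,0,0.7],[0,-2,0,0,0.7],[0,0,0,0,0.7],[0,0,0,0,0.7],[0,0,0,0,0.7]]'
python3 - <<'E'
from h import *
snap('wrist','w12.png'); tip('w12.png'); go(.668,.132,.335,jaw=103.7)
E
python3 -m handwheel '[[0,4,0,0,0.7],[0,4,0,0,0.7],[0,0,0,0,0.7],[0,0,0,0,0.7],[0,0,0,0,0.7]]'
python3 - <<'E'
from h import *
snap('wrist','w13.png'); tip('w13.png'); go(.668,.132,.335,jaw=103.7)
E
```

```text
time_s: 24.82
tcp_pos: [0.6764, 0.0919, 0.3362]
ee_rot: [[-0.971, -0.237, -0.0], [-0.237, 0.971, 0.0], [0.0, 0.0, -1.0]]
wrist_force: [-0.1, -0.8, -0.0]
gripper_width: 0.702
w12.png button 386.0 386.5 dia 12.5 ticks [(np.float64(252.93), 9), (np.float64(267.28), 7), (np.float64(321.87), 13), (np.float64(340.77), 3), (np.float64(354.84), 3), (np.float64(368.96), 3), (np.float64(381.53), 4)]
t 24.88 tcp [0.6764 0.092  0.3362] jaw 103.7 shift cm [-0.14  4.08  0.12] turn [np.float64(0.0), np.float64(-180.0)] F [-0.6  0.7 -0.2] w 0.705 j6 -97.6
time_s: 25.5
tcp_pos: [0.6576, 0.1686, 0.3363]
ee_rot: [[-0.972, -0.236, 0.0], [-0.236, 0.972, -0.0], [0.0, -0.0, -1.0]]
wrist_force: [0.4, -0.1, 0.4]
gripper_width: 0.702
w13.png button 256.0 255.05 dia 15.5 ticks [(np.float64(262.81), 8), (np.float64(273.37), 2), (np.float64(287.4), 2), (np.float64(301.46), 2), (np.float64(320.14), 11), (np.float64(369.0), 1), (np.float64(372.54), 5), (np.float64(385.83), 17)]
t 25.55 tcp [0.6577 0.1686 0.3363] jaw 103.6 shift cm [-0.14 -3.8   0.13] turn [np.float64(-0.1), np.float64(179.9)] F [0.3 1.1 0.3] w 0.7 j6 -104.4
```

```bash
python3 - <<'E'
from h import *
p=cams.camera_params('wrist');V=np.array
for f,mark in(('w11.png',320.70),('w12.png',383.02),('w13.png',259.33)):
    w=cv2.imread('pics/'+f);h=cv2.cvtColor(w,cv2.COLOR_BGR2HSV)
    r=cv2.inRange(h,(0,150,90),(8,255,255))|cv2.inRange(h,(172,150,90),(180,255,255));r[:75]=0;r[115:]=0
    n,l,st,ce=cv2.connectedComponentsWithStats(r)
    for i in range(1,n):
        if st[i,4]>100:
            cb=st[i,0]+st[i,2]/2-.5; D1=9/14.04*p['fx']
            print(f,st[i],ce[i].round(2),'mark',mark,[round((ce[i][0]-p['cx'])*D2/p['fx']-(mark-p['cx'])*D1/p['fx'],2) for D2 in(185,187.5,190)])
    print()
E
```

```text
w11.png [314  85  17  18 241] [321.84  93.27] mark 320.7 [np.float64(0.5), np.float64(0.53), np.float64(0.55)]

w12.png [383  83  17  18 249] [391.    91.29] mark 383.02 [np.float64(0.36), np.float64(0.92), np.float64(1.49)]

w13.png [245  83  18  18 254] [253.15  91.34] mark 259.33 [np.float64(0.31), np.float64(-0.2), np.float64(-0.71)]
```

All three views agree at about +0.4 mm. I retreat clear of the balance and check bystanders by comparing top and scene images with the initial ones.

```bash
python3 -m handwheel '[[0,0,-3,0,0.7],[0,-5.5,0,0,0.7],[0,-5.5,0,0,0.7],[0,-5.5,0,0,0.7],[0,-5.5,0,0,0.7],[0,-5.5,0,0,0.7],[0,-5.5,0,0,0.7],[0,-5.5,0,0,0.7],[0,0,0,0,0.7],[0,0,0,0,0.7]]'
python3 - <<'E'
from h import *
go(.668,.132)
P={'purpleA':(.582,-.385),'purpleB':(.467,-.435),'yellow':(.54,-.467),'purpleC':(.378,-.333),'empty':(.423,-.231),'red':(.543,-.245),'target old':(.48,-.342)}
for n in('top','scene'):
    im,p=snap(n,n+'9.png');a=cv2.imread(f'pics/{n}0.png')
    Q={k:proj(p,[*v,.05]) for k,v in P.items()}
    if n=='top':Q.update(jar=(384,133),timer=(175,260),rack=(325,121),pipette=(450,282),cup=(313,174))
    else: Q.update(jar=(262,287),timer=(452,176),rack=(331,297),pipette=(200,183))
    for k,(u,v) in Q.items():
        u,v=int(u),int(v);s=np.s_[v-9:v+10,u-9:u+10]
        A=cv2.cvtColor(a[s],6).astype(np.float32);B=cv2.cvtColor(im[s],6).astype(np.float32)
        sh,r=cv2.phaseCorrelate(A-A.mean(),B-B.mean()); print(n,k,'meandiff',round(np.abs(A-B).mean(),1),'shift',np.round(sh,1),round(r,2))
im=cv2.imread('pics/top9.png');h=cv2.cvtColor(im,cv2.COLOR_BGR2HSV);m=cv2.inRange(h,(95,120,60),(118,255,255));m[:,:300]=0;m[190:]=0;m[:150]=0;m[:,335:]=0
y,x=np.nonzero(m);p=cams.camera_params('top')
if len(x):print('caps',x.mean(),y.mean(),len(x),onz(p,x.mean(),y.mean(),.11))
E
```

```text
time_s: 26.8
tcp_pos: [0.7484, -0.2054, 0.3658]
ee_rot: [[-0.972, -0.235, -0.001], [-0.235, 0.972, 0.0], [0.001, 0.0, -1.0]]
wrist_force: [-0.7, -0.1, 0.3]
gripper_width: 0.696
t 26.8 tcp [ 0.7484 -0.2054  0.3658] jaw 103.6 shift cm [-1.300e-01  3.469e+01  1.000e-02] turn None F [-0.7 -0.1  0.3] w 0.696 j6 -72.9
top purpleA meandiff 3.8 shift [0.  0.1] 0.96
top purpleB meandiff 12.8 shift [-0.7 -0.2] 1.0
top yellow meandiff 2.3 shift [0.  0.1] 0.92
top purpleC meandiff 4.0 shift [-0.  -0.1] 0.87
top empty meandiff 28.0 shift [-0.2 -0.5] 0.64
top red meandiff 2.6 shift [-0.  -0.1] 0.9
top target old meandiff 56.8 shift [-2.6 -5.4] -0.12
top jar meandiff 1.8 shift [ 0.1 -0.1] 0.87
top timer meandiff 2.5 shift [ 0.1 -0.1] 1.0
top rack meandiff 52.3 shift [ 7.8 -2.7] 0.18
top pipette meandiff 9.8 shift [-0.6 -0.4] 0.52
top cup meandiff 22.0 shift [0.2 7.3] 1.11
scene purpleA meandiff 8.2 shift [-0.1  0.3] 0.79
scene purpleB meandiff 12.6 shift [-0.2  0.1] 0.86
scene yellow meandiff 6.9 shift [ 0.1 -0.4] 0.82
scene purpleC meandiff 24.0 shift [-1.7 -2.1] -0.14
scene empty meandiff 44.2 shift [0.8 1. ] 0.24
scene red meandiff 10.2 shift [-0.3  0. ] 0.7
scene target old meandiff 29.2 shift [-2.5 -0.2] -0.25
scene jar meandiff 4.8 shift [0. 0.] 0.89
scene timer meandiff 5.2 shift [0.2 0.1] 0.98
scene rack meandiff 9.8 shift [ 0.5 -0.8] 0.43
scene pipette meandiff 12.4 shift [-0.3 -0.7] 0.52
```

```bash
python3 - <<'E'
from h import *
im=cv2.imread('pics/scene9.png');p=cams.camera_params('scene')
h=cv2.cvtColor(im,cv2.COLOR_BGR2HSV);m=cv2.inRange(h,(95,100,40),(118,255,255))
e=proj(p,[.625,-.0125,.11]);u,v=e.astype(int);k=np.zeros_like(m);k[v-14:v+15,u-14:u+15]=m[v-14:v+15,u-14:u+15]
y,x=np.nonzero(k);print('expected caps',e.round(1),'found',x.mean().round(1),y.mean().round(1),len(x),onz(p,x.mean(),y.mean(),.11).round(4))
a=cv2.imread('pics/scene0.png')
for f in(a,im):
    g=cv2.inRange(cv2.cvtColor(f,cv2.COLOR_BGR2HSV),(50,120,40),(75,255,255));g[:270]=0;g[325:]=0;g[:,:280]=0;g[:,380:]=0
    M=cv2.moments(g,True);print('rack',M['m10']/M['m00'],M['m01']/M['m00'],M['m00'])
    r=cv2.cvtColor(f,cv2.COLOR_BGR2HSV);r=cv2.inRange(r,(0,130,80),(8,255,255))|cv2.inRange(r,(172,130,80),(180,255,255));y,x=np.nonzero(r[165:200,370:410]);print('pointer px',x.mean()+370,y.mean()+165)
E
```

```text
expected caps [337.9 225.1] found 337.3 225.2 57 [ 0.6249 -0.014   0.11  ]
rack 330.7048275862069 300.22620689655173 1450.0
pointer px 390.0 178.5
rack 330.5361242403781 300.62525320729236 1481.0
pointer px 383.5 179.5
```

The caps are where an upright bucket in the cup should show them, and the rack hasn't moved. I hand in the job.

```bash
python3 -c "
from station import job,sense
print(sense()['time_s'],job.finish_job())"
```

```text
the job is handed in; nothing more can be done
26.9 None
```

I set the silver bucket with two blue caps upright in the empty cup and let go. I then turned the trim knob anticlockwise in two grips, 80° and then 33°, backed the arm well clear and handed the job in at 26.9 s.

**Pointer:** my last close measurement, from three wrist camera positions, puts the tip about 0.4 mm past the centre of the 4 mm green mark. The three positions agree only for a button depth of about 185.5 mm. At the depth I first assumed they ranged from -0.2 to +0.9 mm at the button. I left it there because gripping the knob again could have disturbed it.

**Bucket:** its caps show within about 1.5 mm of where an upright bucket in the cup should have them in the scene view. The top view was blocked by the arm, so it could not confirm this.

**Bystanders:** nearly all image comparisons show no movement, including the rack by its outline in the scene view. A few were spoiled by the arm or its shadow: the rack from the top, and the empty bucket and one purple bucket in the scene view. Each of these matched in the other camera. For the pipette and the empty bucket the match was weaker, with shifts under 1 pixel.

**Not seen by eye:** the viewer reached its 12-picture limit before the final state, so the last checks rest on measurements only.

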